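Check the underside of a drill jig plate over the inspection mirror

ROBOT

A 6-joint arm with a two-finger parallel gripper is mounted at the origin on a cart in front of the work surface, level with it; the furniture and walls round the work are solid. World frame = base frame: x ahead of the robot, y to its left, z up, the work surface at z = 0. Lengths are in m, angles in degrees, forces in N, time in s.
With the tool pointing down it reaches from about 0.3 to 0.75 m from the base axis. Payload 8.5 kg.
Tool frame: the origin (TCP) lies midway between the tips of the shut fingers; the grasp point (between the pads) lies 19 mm behind it (env.tcp_to_grasp is the z of the grasp point in the tool frame, in m); z points along the fingers, y is the line along which they close (so a half turn about z gives the same grasp; the last joint's range is limited). The gripper opens to 85 mm and grips with 20 to 120 N. Pads are 22 mm wide; open, the fingers measure 114 mm over their backs; the gripper's body (76 mm by 85 mm) begins 54 mm behind the grasp point. The pads swing forward as they close: fully open they stand 13 mm farther back than shut.
Start: joints at [61.117, 21.807, 74.336, -0, 83.858, -12.336], TCP at [0.157, 0.527, 0.231] pointing down, gripper open.
Joint ranges: [-178.18, 178.18], [-50.72, 133.34], [12.68, 142.11], [-81.47, 261.47], [9.98, 163.14], [-165.26, 165.26]. Speed limits (degrees/s): [136.94, 136.94, 180, 180, 180, 180].

INTERFACE

Orientations are given as a 3x3 rotation matrix whose columns are the frame's x, y, z axes.
In Python, from rig import env, imaging, job, models gives the robot as it stands. The module is installed in compiled form; this text tells all that it offers.
- The arm moves only by the tool jog_arm, never from a script. Its argument "plan" is text: rows parted by semicolons, each of 7 numbers parted by spaces: the turn, a rotation vector about the tool's x, y, z in degrees, then the shift along the tool's x, y, z in cm, then the closure in counts, from 0 (fully open) to 255 (shut). In form: rx ry rz x y z claw; .... A call has 1 to 10 rows; each row shifts and turns the commanded pose from where the row before left it, along the tool's axes as they then stand; what a row does not reach is not made up. A row lasts 1/12 s, in which the tool goes at most 41.7 mm and 7.16 degrees, less where a joint would pass 70% of its speed; a pose out of reach is approached as far as the arm can. A call with a gripper value outside its range is refused whole. The fingers move at their own pace and stop on an object; "grip_force" is the grip in N (left out, the last holds). Time passes only in rows, so rows that do not move let the fingers close. It gives the time, the measured TCP pose, the force, the opening and the grip force at its end, in the units of the state.
- env.observe(): the state, without advancing time (a new reading comes with each control period).
- imaging.get_image(name): name is "side" or "top"; returns a dict with "pixels" (480x640x3 uint8, red, green, blue), "depth" (480x640 float32, m along the optical axis (not along the pixel's ray), 0 where there is no reading), "fov_y" (degrees; the focal length in pixels is half the picture's height over the tangent of half this angle, whatever the lens; pixels are square), "cx", "cy" (the principal point, pixels), "world_from_camera" (4x4, takes a point from camera to world coordinates). Camera axes: x right, y down, z forward; pixel columns grow to the right and rows downward; lengths in m; the calibration is good to about 2 mm. A picture is of the moment at which its call begins.
- job.close_job(): hands the job in; it is judged then, once.
Trained networks look in the newest picture that a camera, given by its name, has taken for a name from the list of things; names that differ only in an ending like _2 or _b are one class to them, and where a whole thing is asked for, a point or a joint stands for the part that bears it (a point fixed in the world has none). Each returns a list of dicts, best first, with "confidence" (0 to 1); they miss things now and then, are a little off and sometimes report something else, mostly with a low value. They report only what shows in the picture. A call takes as long as a camera call.
- models.outline_of(camera, query): "region" (480x640 bool, what is visible of it) and "bbox" ([centre column, centre row, width, height] in pixels, round what is visible of it).
- models.tip_of(camera, query): "at" ([column, row] in pixels: a listed point, or the origin of a listed thing).
The state is a dict: "time_s": time; "q": joint angles; "qvel": joint speeds; "joint_efforts": joint torques, N m; "position": TCP position; "tool_rot": TCP orientation; "ft_force": force on the tool from outside, world axes, zero at the start; "wrist_torque": the same for the moment, N m; "grip_width": finger opening in m; "gripper_force": force on a finger pad.
Only numpy, scipy, OpenCV 4.12 (cv2) and the standard library are available. Lean on these libraries where they do the work, as an engineer would, in place of code of your own. Each camera call takes 0.05 s, during which the arm holds its last target. There are 200 camera calls.

TASK

The underside of the drill jig plate is to be looked at in the tilting mirror of the inspection stand. First raise the folded mirror by its tab to 45 degrees and let go of it; then take the plate by its knob and slide it outward along the deck, without lifting or tipping it, until the line scribed across it is level with the outer end of the deck and its guide strips. Out there the plate is past its balance, so finish while still holding the knob, with the plate lying flat and still on the deck, and leave the loose parts around alone.

Things in the scene. Friction and masses are not known exactly. Their poses are not given: they have to be found in the camera images.
- inspection_stand: fixed stand: grey foot 280 x 100 mm, at one end a raised aluminium deck (140 x 86 mm, top 130 mm up), at the other a folding mirror. Origin at surface height under the deck's middle; x points outward (deck to mirror, roughly to the robot's right), y across, away from the robot. Dark guide strips along x on the deck, 6 mm high, 60 mm apart inside (plate 56), end flush with it
- deck_edge (a point): middle of the outer end of the deck, at its top face (70 mm out from the stand's origin, 130 mm up); its x axis points outward
- mirror (a joint): angle of the mirror, rad: 0 folded flat, face up; grows as the tab side rises; 0.785 = 45 degrees, level with the index pin on the thin steel arc beside the mirror; end stop 1.4. The hinge is stiff: it stays where it is left; moving it takes 1 to 2 N at the tab. Starts between 0 and 0.25
- mirror_hinge (a point): middle of the mirror's hinge line, 36 mm above the surface; the line runs along the stand's x axis, 150 mm out and 30 mm to the -y (robot) side of the stand's origin. The black-framed mirror is 100 mm wide along the hinge, 85 mm from hinge to free edge, 5 mm thick
- mirror_tab (a point): centre of the mirror's black grip tab, 115 mm from the hinge line at the middle of the free edge; tab 14 mm wide along the hinge line, 34 mm long (98 to 132 mm from the hinge), 10 mm thick, 36 mm above the surface when folded flat, free space below. Pinched across its 14 mm it pivots between the fingers. y axis: from hinge to tab
- plate_mark (a point): middle of the dark line (2.5 mm wide) scribed across the plate's top face; x axis outward. The plate is loose aluminium, 230 x 56 x 10 mm, about 0.45 kg, between the guide strips; the line is 140 mm from its outer end, which carries six steel bushes with 6 mm heads. At the start the outer end is 5 to 30 mm beyond the deck; the balance point is about 27 mm outward of the line
- plate_knob (a point): centre of the plate's upright black knob (20 mm across), at the height to grip: 28 mm above the plate's top face, 38 mm above the deck, 17 mm below the knob's top. The knob's axis is 72 mm inward of the line, on the plate's middle; a steel collar 28 mm across and 5 mm high rings its foot
- jig_plate: the drill jig plate itself; origin in the middle of its underside, x axis outward, z up; the line is 25 mm inward of this origin
- bush_flanged: loose steel bush with a flange, 30 mm across, 28 mm high, left of the stand near the front edge; origin under its centre; leave alone
- bush_brass: loose brass bush, 18 mm across, 22 mm high, near the flanged bush; leave alone
- ring_steel: loose steel ring, 36 mm across, 12 mm high, near the flanged bush; leave alone
- bush_long: loose long steel bush, 26 mm across, 45 mm high, standing beyond the mirror; leave alone
- stepped_shaft: loose stepped steel shaft, 17 mm across, 80 mm high, standing beyond the mirror; leave alone
- plug_gauge: loose plug gauge, 122 mm long, 22 mm wide, lying behind the clamp nest; leave alone
- tweezers: loose steel tweezers, 120 mm long, lying near the right edge of the worktop beyond the mirror; leave alone
- hex_key: loose black hexagon key, 90 x 32 mm, 4 mm thick, lying just in front of the mirror end of the stand; origin under its middle; leave alone

How it is judged:
By the outcome, as a careful person would: the job done as asked, in the order asked, and still so for the second after the job is handed in, while the arm keeps its last pose, push and grip.
It also fails if it takes over 48 s, if anything falls off the work surface, if the arm or the gripper's body presses on something with over 40 N, if the wrist force passes 120 N, or if a joint passes its speed limit or range.

## Working session

There is one attempt and no reset: what is moved stays moved. The work goes in short steps, Python scripts to look and compute and a tool call to move; the robot and the scene stay as the last step left them, time stands still between calls to the robot, and variables do not carry over. Pictures are saved under pics/ and viewed, at most 10 in all, crops included, and the job is handed in when it is done.

Besides the shell and the picture viewer there is one more tool, called after "Emit:" as name(argument=value, ...), one argument or row to a line, values as JSON. jog_arm: Moves the arm, as the interface text tells. Its arguments: {"type":"object","properties":{"plan":{"type":"string"},"grip_force":{"type":"number"}},"required":["plan"]}

```bash
mkdir -p pics
cat > h.py <<'E'
import numpy as np, cv2
from rig import env, imaging, job, models
def px2w(im,u,v,z=None,d=None):
    f=240/np.tan(np.radians(im["fov_y"]/2)); T=np.array(im["world_from_camera"])
    r=np.array([(u-im["cx"])/f,(v-im["cy"])/f,1.])
    if z is not None:
        R=T[:3,:3]@r; return T[:3,3]+R*(z-T[2,3])/R[2]
    if d is None:
        u,v=int(round(u)),int(round(v)); p=im["depth"][max(v-2,0):v+3,max(u-2,0):u+3]; d=np.median(p[p>0]) if (p>0).any() else np.nan
    return (T@np.append(r*d,1))[:3]
def w2px(im,p):
    f=240/np.tan(np.radians(im["fov_y"]/2)); T=np.linalg.inv(np.array(im["world_from_camera"]))
    c=T@np.append(p,1); return np.array([c[0]/c[2]*f+im["cx"],c[1]/c[2]*f+im["cy"]])
def save(im,n): cv2.imwrite("pics/"+n,cv2.cvtColor(im["pixels"],cv2.COLOR_RGB2BGR))
E
python3 - <<'E'
from h import *
np.set_printoptions(precision=4,suppress=True)
s=env.observe(); print(s["time_s"],s["position"],s["tool_rot"],s["ft_force"],s["grip_width"],env.tcp_to_grasp)
for c in ("side","top"):
    im=imaging.get_image(c); save(im,c+"0.png"); print(c,im["fov_y"],np.array(im["world_from_camera"]))
    for q in ("deck_edge","mirror_hinge","mirror_tab","plate_mark","plate_knob","jig_plate","inspection_stand"):
        for r in models.tip_of(c,q)[:2]:
            u,v=r["at"]; print(q,round(r["confidence"],2),np.array(r["at"]),px2w(im,u,v))
E
```

```text
0.0 [0.1565 0.527  0.2307] [[-0.9586  0.2848 -0.0007]
 [ 0.2848  0.9586 -0.0013]
 [ 0.0003 -0.0015 -1.    ]] [-0.6086  0.474   0.3058] 0.08517460558934427 -0.0187
side 48.433338461783165 [[ 0.9226 -0.1648  0.3489  0.1524]
 [-0.3857 -0.3645  0.8476 -0.9874]
 [-0.0125 -0.9165 -0.3998  0.553 ]
 [ 0.      0.      0.      1.    ]]
deck_edge 0.75 [316.4 256.5] [ 0.4704 -0.1882  0.1394]
mirror_hinge 0.73 [310.  329.4] [ 0.429  -0.256   0.0375]
mirror_tab 0.67 [375.3 313.9] [ 0.5443 -0.2776  0.0522]
plate_mark 0.72 [303.3 226.7] [ 0.497  -0.0527  0.1414]
plate_knob 0.92 [288.8 198.7] [0.4902 0.0111 0.1817]
plate_knob 0.31 [375.7 313.3] [ 0.5452 -0.2774  0.053 ]
jig_plate 0.92 [303.  236.6] [ 0.478  -0.1012  0.1423]
jig_plate 0.41 [387.5 270.1] [ 0.6864 -0.0694  0.0113]
inspection_stand 0.66 [309.3 305.3] [ 0.4604 -0.1726  0.0325]
inspection_stand 0.39 [484.2 344.2] [ 0.714  -0.3689 -0.0009]
top 43.23347627529452 [[ 0.012  -0.9882  0.1527  0.3677]
 [-0.9999 -0.0125 -0.0024 -0.0471]
 [ 0.0043 -0.1526 -0.9883  1.3767]
 [ 0.      0.      0.      1.    ]]
deck_edge 0.67 [376.6 278.1] [ 0.4656 -0.1822  0.1408]
mirror_hinge 0.65 [407.8 296.9] [ 0.4331 -0.262   0.0381]
plate_mark 0.8 [312.9 270.2] [ 0.4802 -0.052   0.1398]
plate_knob 0.71 [278.2 260.5] [0.4946 0.017  0.1841]
jig_plate 0.94 [324.9 267.1] [ 0.4869 -0.0765  0.1393]
jig_plate 0.35 [341.3 277.8] [ 0.4649 -0.1099  0.1457]
inspection_stand 0.7 [340. 277.] [ 0.4665 -0.1072  0.146 ]
inspection_stand 0.49 [189.5 316.4] [0.3851 0.2205 0.0171]
```

View pics/side0.png

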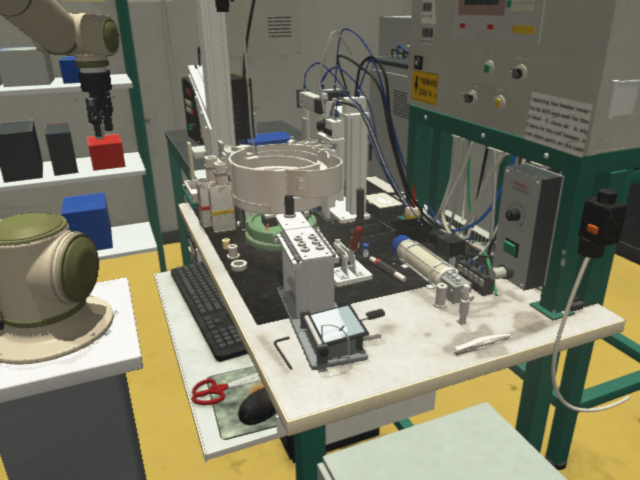

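View pics/top0.png

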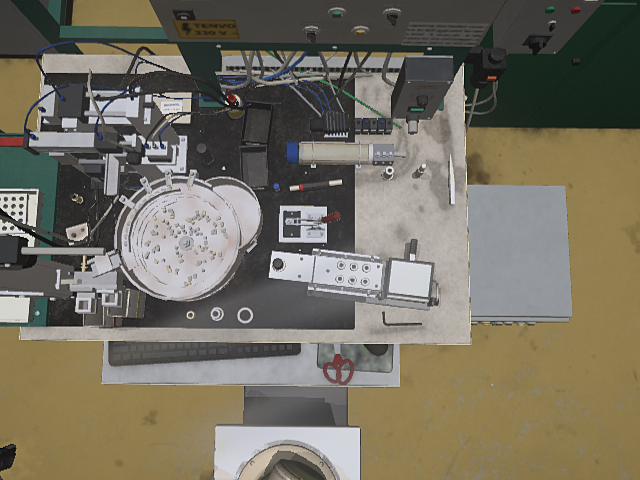

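The side view shows the stand in the middle: knob (289,199), mirror (337,325), tab (375,314) and hex key (283,350). In the top view the tab is at (413,245), the knob at (278,265) and the bowl edge near (250,250). Next I fit the geometry from depth.

```bash
cat >> h.py <<'E'
def cloud(im):
    f=240/np.tan(np.radians(im["fov_y"]/2)); T=np.array(im["world_from_camera"]); d=im["depth"]
    v,u=np.mgrid[:480,:640]; P=np.stack([(u-im["cx"])/f*d,(v-im["cy"])/f*d,d],-1)@T[:3,:3].T+T[:3,3]; P[d<=0]=np.nan; return P
E
python3 - <<'E'
from h import *
np.set_printoptions(precision=4,suppress=True)
im=imaging.get_image("top"); P=cloud(im); 
def rect(m):
    X=(P[m][:,:2]*1000).astype(np.float32); return cv2.minAreaRect(X)
m=models.outline_of("top","jig_plate")[0]["region"]&(abs(P[...,2]-.14)<.006); print("plate z",np.median(P[m][:,2]),rect(m))
for q in ("mirror","mirror_tab"):
    for r in models.outline_of("top",q)[:1]:
        m=r["region"]; X=P[m]; print(q,r["confidence"],r["bbox"],np.nanmedian(X,0),rect(m&~np.isnan(P[...,2])))
r=P[225:275,395:435]; 
# tab region in top: column profile
for v in range(232,268,3): print(v,P[v,413])
a=P.reshape(-1,3); k=np.array([.4946,.017])
for zmin in (.1,.15,.2):
    s=a[(a[:,2]>zmin)&(a[:,1]>.04)&(abs(a[:,0]-k[0])<.08)]; i=s[:,1].argsort()[:3]; print("bowl",zmin,s[i])
s=a[(np.linalg.norm(a[:,:2]-k,axis=1)<.03)&(a[:,2]>.175)]; print("knob top",s.mean(0),len(s))
cv2.imwrite("pics/c1.png",cv2.resize(cv2.cvtColor(im["pixels"][220:340,250:450],cv2.COLOR_RGB2BGR),None,fx=4,fy=4,interpolation=cv2.INTER_CUBIC))
im=imaging.get_image("side");P=cloud(im)
for q in ("mirror_tab","plate_knob"):
    m=models.outline_of("side",q)[0]; print(q,m["bbox"],np.nanmedian(P[m["region"]],0))
cv2.imwrite("pics/c2.png",cv2.resize(cv2.cvtColor(im["pixels"][180:380,260:400],cv2.COLOR_RGB2BGR),None,fx=3,fy=3,interpolation=cv2.INTER_CUBIC))
E
```

```text
plate z 0.140054151256488 ((480.3737487792969, -77.31024169921875), (229.6221466064453, 56.68154525756836), 84.2025146484375)
mirror 0.75 [409.6, 269.9, 46.6, 65.9] [ 0.4743 -0.2671  0.0433] ((498.3377685546875, -273.1625061035156), (110.52676391601562, 145.7225799560547), 83.93855285644531)
mirror_tab 0.61 [373.2, 273.2, 132.0, 71.0] [ 0.4543 -0.229   0.0431] ((495.2963562011719, -192.66043090820312), (302.470703125, 162.38465881347656), 86.091796875)
232 [ 0.5849 -0.283  -0.0068]
235 [ 0.5773 -0.2822 -0.0026]
238 [ 0.5699 -0.2817  0.0001]
241 [ 0.5554 -0.2726  0.0531]
244 [ 0.5489 -0.2726  0.0521]
247 [ 0.5424 -0.2729  0.0503]
250 [ 0.5355 -0.2725  0.0521]
253 [ 0.5288 -0.2723  0.0525]
256 [ 0.5229 -0.2733  0.0461]
259 [ 0.5159 -0.2727  0.0493]
262 [ 0.5094 -0.2728  0.048 ]
265 [ 0.5023 -0.272   0.0524]
bowl 0.1 [[0.5745 0.0519 0.2231]
 [0.5737 0.0521 0.1702]
 [0.5734 0.0523 0.2181]]
bowl 0.15 [[0.5745 0.0519 0.2231]
 [0.5737 0.0521 0.1702]
 [0.5734 0.0523 0.2181]]
bowl 0.2 [[0.5745 0.0519 0.2231]
 [0.5734 0.0523 0.2181]
 [0.5719 0.0524 0.2157]]
knob top [0.4897 0.0183 0.1845] 80
mirror_tab [344.1, 325.6, 81.7, 41.9] [ 0.4765 -0.2731  0.0445]
plate_knob [302.9, 230.5, 56.5, 69.8] [ 0.4806 -0.0964  0.141 ]
```

View pics/c1.png

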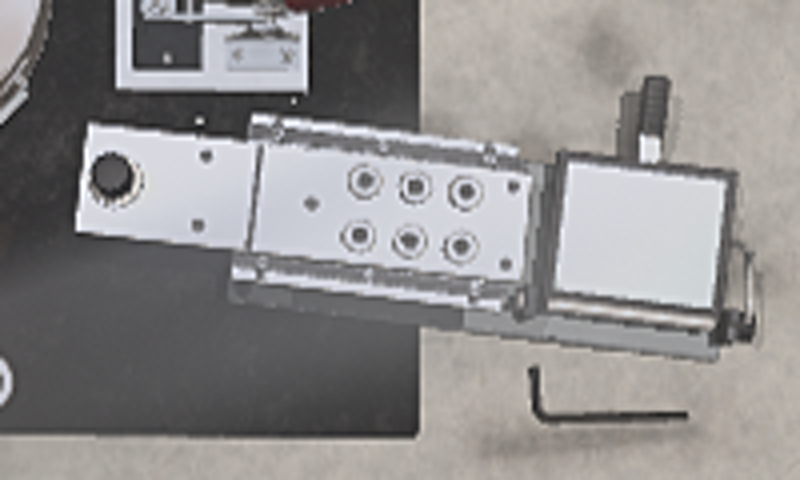

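View pics/c2.png

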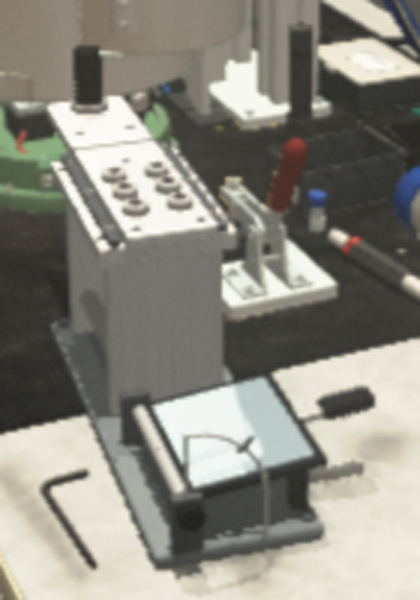

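The top crop shows the scribed line at crop (258,195), the deck's outer end near (520,230), the mirror nearly folded and the tab at (650,110). The index arc is on the outer side. The fitted poses agree with the given sizes, with the stand's x axis at about (-0.102,-0.995). I now rise and swing over towards the tab.

Emit:
jog_arm(
  plan="0 0 -7 0 0 -4 0; 0 0 -3.65 0 0 -4 0; 0 0 0 -1 -1.6 -4 60; 0 0 0 -2 -3.3 -1 90; 0 0 0 -2 -3.3 0 90; 0 0 0 -2 -3.3 0 90; 0 0 0 -2 -3.3 0 90; 0 0 0 -2 -3.3 0 90; 0 0 0 -2 -3.3 0 90; 0 0 0 -2 -3.3 0 90",
)

```text
time_s: 1.98
position: [0.2801, 0.2654, 0.3592]
tool_rot: [[-0.995, 0.102, 0.001], [0.102, 0.995, 0.0], [-0.001, 0.0, -1.0]]
ft_force: [1.0, -0.0, -0.2]
grip_width: 0.0554
gripper_force: 0.0
```

Emit:
jog_arm(
  plan="0 0 0 -2 -3.3 0 90; 0 0 0 -2 -3.3 0 90; 0 0 0 -2 -3.3 0 90; 0 0 0 -2 -3.3 0 90; 0 0 0 -2 -3.3 0 90; 0 0 0 -2 -3.3 0 90; 0 0 0 -2 -3.3 0 90; 0 0 0 -2 -3.3 0 90; 0 0 0 -2 -3.3 0 90; 0 0 0 -2 -3.3 0 90",
)

```text
time_s: 2.82
position: [0.4454, -0.0837, 0.3591]
tool_rot: [[-0.995, 0.103, 0.0], [0.103, 0.995, -0.0], [-0.0, -0.0, -1.0]]
ft_force: [1.1, 0.2, -0.8]
grip_width: 0.0556
gripper_force: 0.0
```

Emit:
jog_arm(
  plan="0 0 0 -1.95 -2.97 0 90; 0 0 0 -1.95 -2.97 0 90; 0 0 0 -1.95 -2.97 0 90; 0 0 0 -1.95 -2.97 0 90; 0 0 0 -1.95 -2.97 2 90; 0 0 0 -1.95 -2.97 2 90; 0 0 0 0 0 4 90; 0 0 0 0 0 4 90; 0 0 0 0 0 3.5 90; 0 0 0 0 0 3.5 90",
)

```text
time_s: 3.65
position: [0.5427, -0.2709, 0.1671]
tool_rot: [[-0.995, 0.103, -0.0], [0.103, 0.995, 0.0], [0.0, 0.0, -1.0]]
ft_force: [0.9, -1.1, 0.6]
grip_width: 0.0553
gripper_force: 0.0
```

Run:
```python
from h import *
np.set_printoptions(precision=4,suppress=True)
s=env.observe(); print(s["position"],s["grip_width"])
im=imaging.get_image("side"); cv2.imwrite("pics/c3.png",cv2.resize(cv2.cvtColor(im["pixels"][170:370,270:430],cv2.COLOR_RGB2BGR),None,fx=3,fy=3,interpolation=cv2.INTER_CUBIC))
P=cloud(im)
for r in models.tip_of("side","mirror_tab")[:1]: print(r,px2w(im,*r["at"]),px2w(im,*r["at"],z=.047))
im=imaging.get_image("top"); a=cloud(im).reshape(-1,3); k=np.array([.4902,.0188])
ex=np.array([-.102,-.995]);ey=np.array([.995,-.102]); d=a[:,:2]-k; X=d@ex;Y=d@ey
for z0 in (.14,.19,.21,.23):
    m=(X<-.012)&(abs(Y)<.06)&(a[:,2]>z0)
    print(z0,[ (y0,round(float(np.nanmax(X[m&(abs(Y-y0)<.01)],initial=-9)),4)) for y0 in (-.05,-.03,-.01,.01,.03,.05)])
```

```text
[ 0.5427 -0.2709  0.1671] 0.05532951329181332
{'at': [374.3, 313.9], 'confidence': 0.7} [ 0.5423 -0.2775  0.0526] [ 0.5467 -0.2696  0.047 ]
0.14 [(-0.05, -0.0954), (-0.03, -0.0122), (-0.01, -0.0122), (0.01, -0.0124), (0.03, -0.0146), (0.05, -0.0439)]
0.19 [(-0.05, -0.0954), (-0.03, -0.0845), (-0.01, -0.0781), (0.01, -0.0695), (0.03, -0.0471), (0.05, -0.0439)]
0.21 [(-0.05, -0.0954), (-0.03, -0.0845), (-0.01, -0.0781), (0.01, -0.0704), (0.03, -0.0517), (0.05, -0.0446)]
0.23 [(-0.05, -0.1806), (-0.03, -0.3915), (-0.01, -0.3778), (0.01, -0.3985), (0.03, -9.0), (0.05, -9.0)]
```

View pics/c3.png

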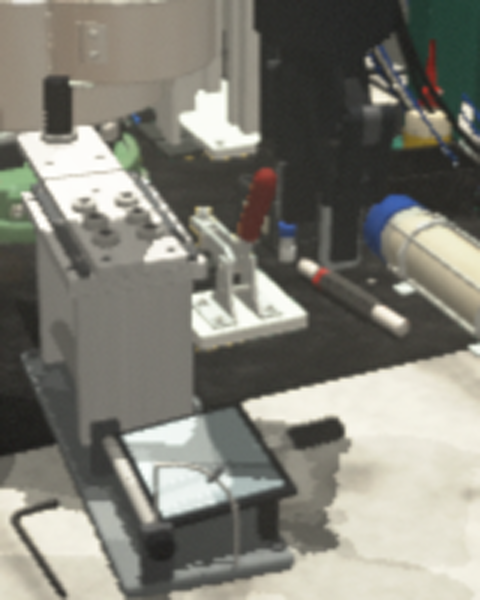

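The image shows the gripper above and behind the tab, with the tab at crop (315,432) still folded and everything else undisturbed. I descend and pinch the tab gently.

Emit:
jog_arm(
  plan="0 0 0 0 -0.2 3.5 90; 0 0 0 0 0 3.5 90; 0 0 0 0 0 3.5 90; 0 0 0 0 0 2.5 90; 0 0 0 0 0 0.8 90; 0 0 0 0 0 0 90; 0 0 0 0 0 0 210; 0 0 0 0 0 0 230; 0 0 0 0 0 0 255; 0 0 0 0 0 0 255",
  grip_force=20,
)

```text
time_s: 4.63
position: [0.5438, -0.2733, 0.0327]
tool_rot: [[-0.995, 0.103, 0.003], [0.103, 0.995, -0.001], [-0.003, -0.001, -1.0]]
ft_force: [1.1, 0.2, 1.2]
grip_width: 0.0134
gripper_force: 23.9
```

Emit:
jog_arm(
  plan="0 0 0 0 0 0 255; 0 0 0 0 0 0 255; 0 0 0 0 0 0 255",
)

```text
time_s: 4.88
position: [0.5438, -0.2733, 0.0318]
tool_rot: [[-0.995, 0.103, 0.003], [0.103, 0.995, -0.001], [-0.003, -0.001, -1.0]]
ft_force: [6.0, 1.1, 2.4]
grip_width: 0.0133
gripper_force: 24.1
```

Emit:
jog_arm(
  plan="0 0 0 0.13 0 -0.80 255; 0 0 0 0.18 0 -0.78 255; 0 0 0 0.23 0 -0.77 255; 0 0 0 0.29 0 -0.75 255; 0 0 0 0.34 0 -0.74 255; 0 0 0 0.39 0 -0.71 255; 0 0 0 0.43 0 -0.67 255; 0 0 0 0.48 0 -0.65 255; 0 0 0 0 0 0 255; 0 0 0 0 0 0 255",
)

```text
time_s: 5.72
position: [0.5176, -0.2703, 0.09]
tool_rot: [[-0.995, 0.103, -0.001], [0.103, 0.995, 0.0], [0.001, 0.0, -1.0]]
ft_force: [-2.1, 0.9, -0.1]
grip_width: 0.0134
gripper_force: 23.4
```

```bash
cat >> h.py <<'E'
def mang():
    h=np.array([.428,-.261]);ex=np.array([-.102,-.995]);ey=np.array([.995,.102*-1])
    for c in ("top","side"):
        im=imaging.get_image(c); a=cloud(im).reshape(-1,3); d=a[:,:2]-h; X=d@ex;Y=d@ey
        m=(abs(X)<.04)&(Y>.0)&(Y<.08)&(a[:,2]>.03)&(a[:,2]<.12)
        m&=~((Y<.2)&(a[:,2]>.036+1.6*Y+.02))
        x=np.stack([Y[m],a[m,2]],1)
        if len(x)<30: print(c,"few",len(x)); continue
        rng=np.random.default_rng(0);best=None
        for _ in range(400):
            p,q=x[rng.choice(len(x),2,False)]; n=np.array([p[1]-q[1],q[0]-p[0]]); l=np.linalg.norm(n)
            if l<.02: continue
            inl=abs((x-p)@n/l)<.003
            if best is None or inl.sum()>best.sum(): best=inl
        y=x[best]; v=np.linalg.svd(y-y.mean(0),full_matrices=False)[2][0]; v=v*np.sign(v[0])
        print(c,"angle",np.arctan2(v[1],v[0]),len(x),best.sum(),"mean",y.mean(0),"atan from hinge",np.arctan2(y.mean(0)[1]-.036,y.mean(0)[0]))
    return im
E
python3 - <<'E'
from h import *
im=mang(); s=env.observe(); print(s["position"],s["ft_force"],s["grip_width"])
cv2.imwrite("pics/c4.png",cv2.resize(cv2.cvtColor(im["pixels"][260:370,290:400],cv2.COLOR_RGB2BGR),None,fx=5,fy=5,interpolation=cv2.INTER_CUBIC))
E
```

```text
top few 6
side angle 0.6378788287893891 1390 1353 mean [0.03720075 0.06516058] atan from hinge 0.6648283883184238
[ 0.51781495 -0.27034138  0.08962605] [-1.80887551 -0.37383475  0.95837275] 0.013570556535363102
```

View pics/c4.png

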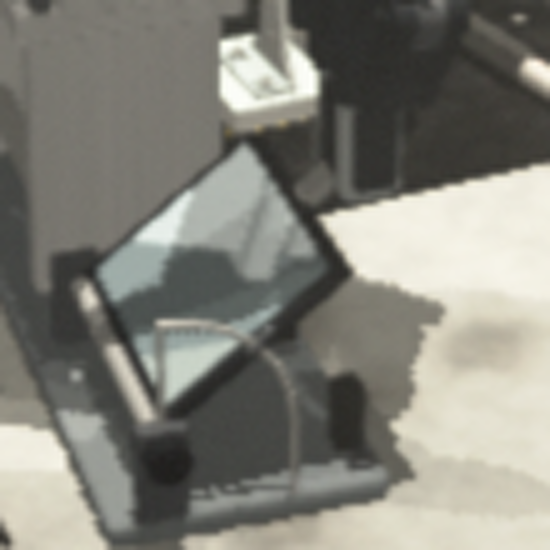

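The mirror is at about 0.64 rad, and the pin on the arc is still ahead of the frame. About 0.147 rad remains.

Emit:
jog_arm(
  plan="0 0 0 0.37 0 -0.43 255; 0 0 0 0.39 0 -0.41 255; 0 0 0 0.40 0 -0.40 255; 0 0 0 0 0 0 255; 0 0 0 0 0 0 255",
)

```text
time_s: 6.23
position: [0.5063, -0.2691, 0.1023]
tool_rot: [[-0.995, 0.103, -0.001], [0.103, 0.995, 0.0], [0.001, 0.0, -1.0]]
ft_force: [-2.0, 0.7, -1.8]
grip_width: 0.0134
gripper_force: 23.3
```

Run:
```python
from h import *
im=mang(); im=mang(); s=env.observe(); print(s["position"],s["ft_force"],s["grip_width"])
cv2.imwrite("pics/c5.png",cv2.resize(cv2.cvtColor(im["pixels"][260:370,290:400],cv2.COLOR_RGB2BGR),None,fx=5,fy=5,interpolation=cv2.INTER_CUBIC))
```

```text
top few 12
side angle 0.7829334792318295 1425 1335 mean [0.03443907 0.0713398 ] atan from hinge 0.7983057758567718
top few 10
side angle 0.7798087219407698 1431 1341 mean [0.03420234 0.07092564] atan from hinge 0.7958609887347103
[ 0.50656239 -0.26911049  0.10202255] [-3.49734147  0.7493526  -0.84307397] 0.013692371389026185
```

View pics/c5.png

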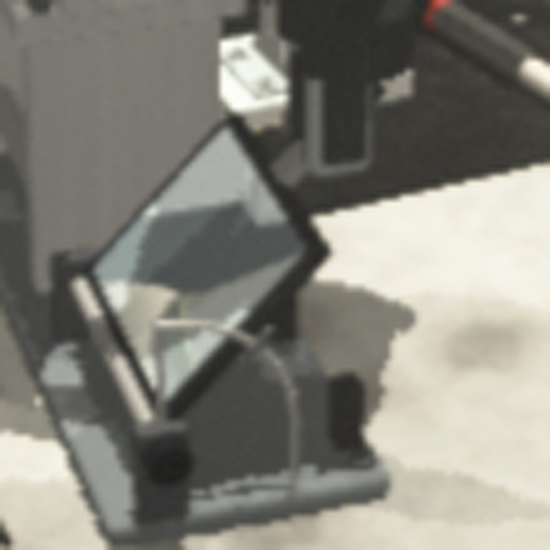

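The mirror is at 0.78 rad and the pin near crop (268,330) is level with the frame edge. I release the tab and rise.

Emit:
jog_arm(
  plan="0 0 0 0 0 0 160; 0 0 0 0 0 0 120; 0 0 0 0 0 0 90; 0 0 0 0 0 0 90; 0 0 0 0 0 -2 90; 0 0 0 0 0 -4 90; 0 0 0 0 0 -4 90; 0 0 0 0 0 -4 90; 0 0 0 0 0 -4 90; 0 0 0 0 0 0 90",
)

```text
time_s: 7.27
position: [0.5084, -0.2704, 0.2906]
tool_rot: [[-0.995, 0.102, 0.011], [0.102, 0.995, -0.009], [-0.012, -0.008, -1.0]]
ft_force: [0.6, 0.4, 0.6]
grip_width: 0.0551
gripper_force: 0.0
```

Run:
```python
from h import *
np.set_printoptions(precision=4,suppress=True)
mang(); im=mang(); s=env.observe(); print(s["time_s"],s["position"],s["tool_rot"],s["ft_force"])
for c in ("side","top"):
    im=imaging.get_image(c)
    for q in ("plate_knob","plate_mark","deck_edge"):
        r=models.tip_of(c,q)[0]; z={"plate_knob":.168,"plate_mark":.14,"deck_edge":.13}[q]; print(c,q,r["confidence"],px2w(im,*r["at"],z=z))
```

```text
top angle 0.8860826144628029 57 36 mean [0.0686 0.1061] atan from hinge 0.7959483287910584
side angle 0.7817925563844645 1400 1350 mean [0.0346 0.0713] atan from hinge 0.7955625736609181
top angle -1.3269182986437489 45 28 mean [0.0658 0.0749] atan from hinge 0.5339952503095826
side angle 0.7829482242600689 1395 1350 mean [0.0349 0.0717] atan from hinge 0.7957570802194308
7.4667 [ 0.5065 -0.269   0.2809] [[-0.9947  0.1027 -0.0016]
 [ 0.1027  0.9947  0.0013]
 [ 0.0017  0.0012 -1.    ]] [ 0.3518  0.4463 -1.3284]
side plate_knob 0.86 [0.4967 0.0255 0.168 ]
side plate_mark 0.6 [ 0.4959 -0.0356  0.14  ]
side deck_edge 0.63 [ 0.4769 -0.1752  0.13  ]
top plate_knob 0.95 [0.4914 0.0176 0.168 ]
top plate_mark 0.9 [ 0.4794 -0.0553  0.14  ]
top deck_edge 0.73 [ 0.4772 -0.0533  0.13  ]
```

The mirror holds at 0.782. I move over the knob.

Emit:
jog_arm(
  plan="0 0 0 0.65 4.06 0 90; 0 0 0 0.65 4.06 0 90; 0 0 0 0.65 4.06 0 90; 0 0 0 0.65 4.06 0 90; 0 0 0 0.65 4.06 0 100; 0 0 0 0.65 4.06 0 100; 0 0 0 0.65 4.06 2 100; 0 0 0 0 0 2 100; 0 0 0 0 0 0 100; 0 0 0 0 0 0 100",
)

```text
time_s: 8.7
position: [0.4908, 0.0144, 0.2438]
tool_rot: [[-0.995, 0.102, -0.001], [0.102, 0.995, 0.0], [0.001, -0.0, -1.0]]
ft_force: [-0.4, -0.3, 0.3]
grip_width: 0.0518
gripper_force: 0.0
```

Run:
```python
from h import *
np.set_printoptions(precision=4,suppress=True)
s=env.observe(); print(s["time_s"],s["position"],s["grip_width"])
im=imaging.get_image("side"); cv2.imwrite("pics/c6.png",cv2.resize(cv2.cvtColor(im["pixels"][150:290,240:380],cv2.COLOR_RGB2BGR),None,fx=4,fy=4,interpolation=cv2.INTER_CUBIC))
```

```text
8.7 [0.4908 0.0144 0.2438] 0.05184531866056034
```

View pics/c6.png

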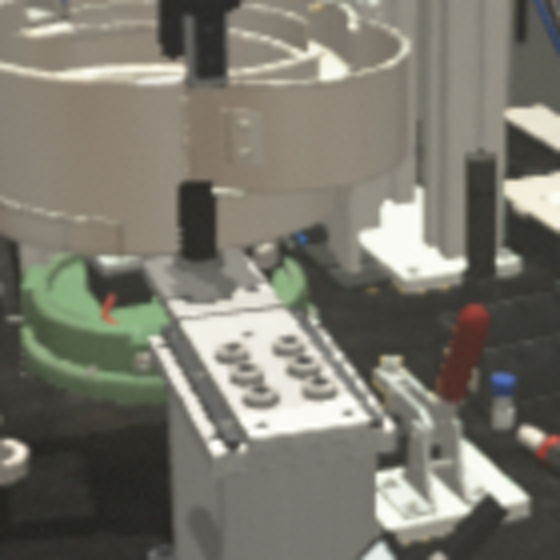

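The picture shows the fingers centred over the knob at crop (197,220). I descend and close.

Emit:
jog_arm(
  plan="0 0 0 0 0.3 2.5 100; 0 0 0 0 0 2.5 100; 0 0 0 0 0 2.5 100; 0 0 0 0 0 1.0 100; 0 0 0 0 0 0.5 100; 0 0 0 0 0 0 100; 0 0 0 0 0 0 160; 0 0 0 0 0 0 200; 0 0 0 0 0 0 230; 0 0 0 0 0 0 255",
  grip_force=30,
)

```text
time_s: 9.58
position: [0.4919, 0.0173, 0.155]
tool_rot: [[-0.995, 0.103, 0.003], [0.103, 0.995, -0.0], [-0.003, -0.0, -1.0]]
ft_force: [0.9, 0.6, 4.1]
grip_width: 0.019
gripper_force: 30.0
```

Emit:
jog_arm(
  plan="0 0 0 0 0 0 255; 0 0 0 0 0 0 255; 0 0 0 0 0 0 255; 0 0 0 0 0 0 255",
  grip_force=50,
)

```text
time_s: 9.92
position: [0.4919, 0.0174, 0.1549]
tool_rot: [[-0.995, 0.102, 0.002], [0.102, 0.995, -0.001], [-0.002, -0.0, -1.0]]
ft_force: [0.4, 0.5, 6.3]
grip_width: 0.0184
gripper_force: 48.8
```

Emit:
jog_arm(
  plan="0 0 0 0 -0.5 0 255; 0 0 0 0 -1 0 255; 0 0 0 0 -1.2 0 255; 0 0 0 0 -1.2 0 255; 0 0 0 0 -1.2 0 255; 0 0 0 0 -1.2 0 255; 0 0 0 0 -1.2 0 255; 0 0 0 0 -1 0 255; 0 0 0 0 -0.5 0 255; 0 0 0 0 0 0 255",
)

```text
time_s: 10.75
position: [0.4826, -0.0725, 0.1552]
tool_rot: [[-0.995, 0.103, 0.003], [0.103, 0.995, -0.0], [-0.003, 0.0, -1.0]]
ft_force: [-0.7, 1.3, 9.5]
grip_width: 0.0188
gripper_force: 49.2
```

Run:
```python
from h import *
np.set_printoptions(precision=4,suppress=True)
s=env.observe(); print(s["time_s"],s["position"],s["ft_force"],s["wrist_torque"],s["grip_width"])
mang()
for c in ("side","top"):
    im=imaging.get_image(c); P=cloud(im)
    for q in ("plate_mark","deck_edge"):
        r=models.tip_of(c,q)
        if r: print(c,q,r[0]["confidence"],r[0]["at"],px2w(im,*r[0]["at"],z={"plate_mark":.14,"deck_edge":.13}[q]))
    m=models.outline_of(c,"jig_plate")[0]["region"]&(abs(P[...,2]-.14)<.006); print(np.median(P[m][:,2]),cv2.minAreaRect((P[m][:,:2]*1000).astype(np.float32)))
    if c=="side": a=cv2.resize(cv2.cvtColor(im["pixels"][190:300,260:370],cv2.COLOR_RGB2BGR),(400,400),interpolation=cv2.INTER_CUBIC)
    else: b=cv2.resize(cv2.cvtColor(im["pixels"][230:310,290:370],cv2.COLOR_RGB2BGR),(400,400),interpolation=cv2.INTER_CUBIC)
cv2.imwrite("pics/c7.png",np.hstack([a,b]))
```

```text
10.75 [ 0.4826 -0.0725  0.1552] [-0.6533  1.2618  9.5229] [0.1912 0.1108 0.0054] 0.018805551143933025
top angle 0.798661985151188 381 306 mean [0.0247 0.0626] atan from hinge 0.821995373069757
side angle 0.7807802955774253 1402 1356 mean [0.0346 0.0713] atan from hinge 0.7946204970373486
side plate_mark 0.64 [313.9, 244.7] [ 0.4849 -0.1402  0.14  ]
side deck_edge 0.73 [312.5, 257.4] [ 0.4697 -0.1706  0.13  ]
0.14071564632984596 ((472.3829345703125, -167.53622436523438), (235.56947326660156, 59.82515335083008), 82.74153137207031)
top plate_mark 0.82 [354.6, 275.3] [ 0.4708 -0.1373  0.14  ]
top deck_edge 0.93 [377.5, 277.3] [ 0.4681 -0.1853  0.13  ]
0.1403575096992462 ((470.51983642578125, -171.07850646972656), (225.161376953125, 55.948402404785156), 84.40708923339844)
```

View pics/c7.png

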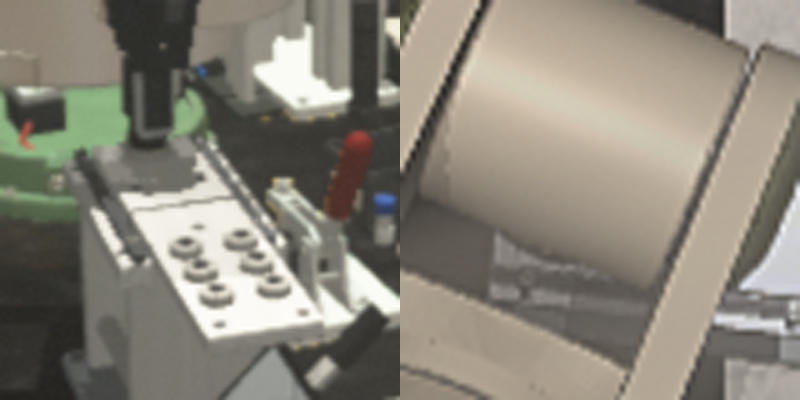

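The side crop shows the line at (130,210)–(230,192), inward of the strip ends, with the plate flat. Measuring kinematically from the tab grip to the knob grip leaves about 41 mm, and the networks agree. I slide 40 mm and look.

Emit:
jog_arm(
  plan="0 0 0 0 -0.4 0 255; 0 0 0 0 -0.7 0 255; 0 0 0 0 -0.8 0 255; 0 0 0 0 -0.8 0 255; 0 0 0 0 -0.7 0 255; 0 0 0 0 -0.4 0 255; 0 0 0 0 -0.2 0 255; 0 0 0 0 0 0 255; 0 0 0 0 0 0 255",
)

```text
time_s: 12.0
position: [0.4785, -0.1114, 0.1552]
tool_rot: [[-0.995, 0.103, 0.003], [0.103, 0.995, 0.0], [-0.003, 0.001, -1.0]]
ft_force: [0.5, 4.5, 10.7]
grip_width: 0.0187
gripper_force: 49.4
```

Run:
```python
from h import *
np.set_printoptions(precision=4,suppress=True)
s=env.observe(); p=s["position"]; print(s["time_s"],p,p[:2]@np.array([-.102,-.9948]),s["ft_force"],s["wrist_torque"],s["grip_width"])
mang()
im=imaging.get_image("side"); P=cloud(im)
for q in ("plate_mark","deck_edge"):
    r=models.tip_of("side",q)
    if r: print(q,r[0]["confidence"],r[0]["at"],px2w(im,*r[0]["at"],z={"plate_mark":.14,"deck_edge":.13}[q]))
e=np.array([.4665,-.1825])
ex=np.array([-.102,-.9948]);ey=np.array([.9948,-.102]); o=p[:2]+ex*.072
for X in (0,.003): print("mark line px",X,[w2px(im,np.append(o+ex*X+ey*y,.14)) for y in (-.028,.028)])
m=models.outline_of("side","jig_plate")[0]["region"]; Q=P[m]; d=(Q[:,:2]-o); X=d@ex
for lo in np.arange(-.04,.14,.03):
    k=(X>lo)&(X<lo+.03)&(abs(d@ey)<.028)&(abs(Q[:,2]-.14)<.012); print(round(lo,2),k.sum(),np.median(Q[k][:,2]) if k.any() else None)
cv2.imwrite("pics/c8.png",cv2.resize(cv2.cvtColor(im["pixels"][215:290,270:370],cv2.COLOR_RGB2BGR),None,fx=8,fy=8,interpolation=cv2.INTER_CUBIC))
```

```text
12.0 [ 0.4785 -0.1114  0.1552] 0.06200837928772938 [ 0.4954  4.4525 10.7474] [0.8332 0.0059 0.0599] 0.018732789963880177
top angle 0.7909503236251809 258 211 mean [0.0191 0.0568] atan from hinge 0.8288252522535088
side angle 0.7826442295454977 1174 1144 mean [0.03   0.0668] atan from hinge 0.7983038578319711
plate_mark 0.71 [320.7, 251.2] [ 0.4855 -0.1719  0.14  ]
deck_edge 0.68 [226.5, 248.5] [ 0.3351 -0.0677  0.13  ]
mark line px 0 [array([300.6357, 257.1205]), array([330.5814, 252.8881])]
mark line px 0.003 [array([301.0656, 257.8178]), array([331.0869, 253.5632])]
-0.04 221 0.1406953726423159
-0.01 232 0.14073312543255628
0.02 204 0.14057973187557643
0.05 282 0.14177646840853597
0.08 315 0.1419982395931092
0.11 527 0.14027702229954697
0.14 11 0.13708954405812374
```

View pics/c8.png

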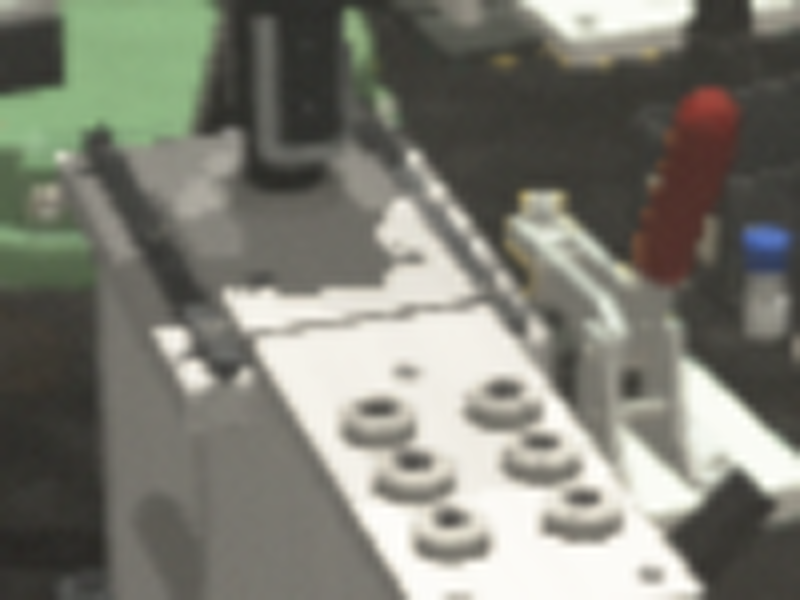

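The line is at crop (250,335)–(490,298), just inward of the strip ends (near end ~(240,360), far end ~(545,330)). I project the expected strip ends for several edge positions to compare.

Run:
```python
from h import *
np.set_printoptions(precision=1,suppress=True)
im=imaging.get_image("side"); ex=np.array([-.102,-.9948]);ey=np.array([.9948,-.102])
p=env.observe()["position"][:2]; yc=p@ey; print(p@ex,yc)
C=lambda X,Y,z:(w2px(im,np.append(ex*X+ey*(yc+Y),z))-[270,215])*8+3.5
for X in (.134,.1362,.1384,.141):
    print(X,"near in/out top",C(X,-.030,.136),C(X,-.036,.136),"near bottom",C(X,-.03,.13),"far in top",C(X,.03,.136),"far out",C(X,.036,.136), "deck corners",C(X,-.043,.13),C(X,.043,.13))
g=cv2.cvtColor(im["pixels"],cv2.COLOR_RGB2GRAY)
print(g[252:268,292:306]); print(g[246:264,330:344])
```

```text
0.061992286816762374 0.48740215930360936
0.134 near in/out top [240.4 357.8] [214.3 361.6] near bottom [241.2 382. ] far in top [496.7 321.4] far out [521.8 317.8] deck corners [184.7 390.1] [551.1 337.4]
0.1362 near in/out top [242.9 362. ] [216.8 365.7] near bottom [243.7 386.1] far in top [499.6 325.3] far out [524.9 321.7] deck corners [187.1 394.3] [554.2 341.4]
0.1384 near in/out top [245.4 366.1] [219.3 369.8] near bottom [246.2 390.3] far in top [502.6 329.3] far out [527.9 325.7] deck corners [189.5 398.5] [557.2 345.4]
0.141 near in/out top [248.4 371. ] [222.2 374.8] near bottom [249.2 395.3] far in top [506.2 334.1] far out [531.5 330.5] deck corners [192.4 403.5] [560.9 350.1]
[[ 59  61  65  73  97 125 205 228 234 232 235 238 226 216]
 [ 71  86  96  96  94 108 156 224 239 241 242 242 239 238]
 [ 75  96 106 108 106 109 127 193 235 242 243 242 242 240]
 [114  97 112 126 127 133 123 147 221 238 238 238 238 226]
 [217 151 107 119 125 121 110 115 159 171 171 174 190 187]
 [233 182 108 100 110 109 106 105 108 134 204 226 231 232]
 [224 168 100  83  99 105 107 101  95 125 215 2
[... 906 characters left out ...]
8 108 123 161 141 109 111 110 112 115 115 117 134]
 [207 159 112 105 127 131 113  98  89  95 107 114 115 118]
 [233 209 147 108 105 120 151 120  76  71  91 109 115 123]
 [237 231 188 121  88 112 183 168 103  73  85 106 121 166]
 [239 237 228 175 111 116 193 205 144  94  90 100 115 144]
 [240 238 237 230 185 150 180 182 139 101  91  95 108 134]
 [240 239 238 237 219 172 152 147 124  99  87  82 105 141]
 [240 239 238 238 234 207 159 134 117  89  71  70  96 126]
 [241 239 239 238 237 230 195 147 118  83  65  67  99 117]
 [239 235 232 231 231 234 232 188 127  86  67  74 102 115]
 [221 188 161 163 183 217 238 229 161  90  64  71 101 114]
 [173 119  91  94 117 178 227 231 196 121  69  70 102 115]]
```

```bash
cat > m.py <<'E'
from h import *
np.set_printoptions(precision=0,suppress=True,linewidth=200)
im=imaging.get_image("side"); ex=np.array([-.102,-.9948]);ey=np.array([.9948,-.102])
p=env.observe()["position"][:2]; yc=p@ey; x0=p@ex; print("tcp ex",x0)
g=cv2.cvtColor(im["pixels"],cv2.COLOR_RGB2GRAY).astype(np.float32)
def prof(Xs,Y,z):
    q=np.array([w2px(im,np.append(ex*X+ey*(yc+Y),z)) for X in Xs],np.float32); return cv2.remap(g,q[:,:1],q[:,1:],cv2.INTER_LINEAR)[:,0]
Xs=np.arange(x0+.06,x0+.082,.0005)
for Y in np.arange(-.018,.022,.006):
    a=prof(Xs,Y,.14); w=np.clip(np.median(a)-8-a,0,None); print("line Y%.3f X=%.4f"%(Y,(w*Xs).sum()/w.sum()), a.min())
Xs=np.arange(.124,.146,.001)
for Y in (-.042,-.041,-.04,-.039,-.038): print("deck Y",Y,prof(Xs,Y,.13))
for Y in (-.036,-.034,-.032,-.030): print("strip Y",Y,prof(Xs,Y,.136))
E
python3 m.py
```

```text
tcp ex 0.06202043615600982
line Y-0.018 X=0.1321 177.875
line Y-0.012 X=0.1303 173.04102
line Y-0.006 X=0.1320 182.8125
line Y0.000 X=0.1298 171.5039
line Y0.006 X=0.1316 169.9043
line Y0.012 X=0.1293 162.44336
line Y0.018 X=0.1310 173.33203
deck Y -0.042 [193. 198. 194. 193. 193. 194. 193. 194. 194. 191. 180. 169. 159. 148. 144. 140. 135. 130. 127. 126. 125. 124.]
deck Y -0.041 [212. 218. 217. 219. 222. 224. 218. 211. 205. 198. 189. 178. 166. 153. 143. 137. 133. 129. 126. 125. 125. 125.]
deck Y -0.04 [226. 232. 232. 230. 230. 230. 226. 220. 212. 201. 188. 175. 162. 148. 138. 133. 130. 128. 126. 126. 126. 126.]
deck Y -0.039 [227. 232. 233. 233. 233. 231. 229. 217. 206. 193. 181. 168. 154. 143. 132. 129. 127. 126. 125. 126. 127. 127.]
deck Y -0.038 [224. 223. 222. 218. 219. 221. 225. 214. 197. 182. 168. 156. 145. 135. 128. 124. 125. 126. 127. 128. 129. 129.]
strip Y -0.036 [ 94.  92.  90.  90.  91.  92.  92.  92.  92.  90.  87.  82.  82.  80.  76.  72.  77.  85.  92.  97. 102. 107.]
strip Y -0.034 [107. 105. 103. 102. 102. 102. 103. 104. 101.  94.  88.  81.  76.  74.  73.  74.  78.  91. 107. 122. 141. 147.]
strip Y -0.032 [108. 107. 106. 106. 106. 105. 105. 104. 104.  99.  94.  88.  84.  85.  93. 108. 125. 144. 162. 174. 186. 186.]
strip Y -0.03 [106. 106. 105. 104. 102. 101. 101. 102. 101. 100.  99.  99. 101. 105. 120. 135. 147. 157. 158. 155. 151. 147.]
```

The image profile gives the line at 0.1309 and the deck end at 0.1343, so about 3 mm remains.

Emit:
jog_arm(
  plan="0 0 0 0 -0.15 0 255; 0 0 0 0 -0.15 0 255; 0 0 0 0 0 0 255; 0 0 0 0 0 0 255; 0 0 0 0 0 0 255; 0 0 0 0 0 0 255",
)

```text
time_s: 12.9
position: [0.4782, -0.1139, 0.1552]
tool_rot: [[-0.995, 0.102, 0.003], [0.102, 0.995, 0.001], [-0.003, 0.001, -1.0]]
ft_force: [0.1, 6.8, 10.9]
grip_width: 0.0183
gripper_force: 49.4
```

```bash
python3 m.py
python3 - <<'E'
from h import *
s=env.observe(); print(s["time_s"],s["position"],s["ft_force"],s["wrist_torque"],s["grip_width"]); mang()
E
```

```text
tcp ex 0.06456469467905014
line Y-0.018 X=0.1327 180.64844
line Y-0.012 X=0.1343 176.99023
line Y-0.006 X=0.1329 188.75
line Y0.000 X=0.1340 160.40625
line Y0.006 X=0.1326 172.6084
line Y0.012 X=0.1335 162.15625
line Y0.018 X=0.1335 178.23535
deck Y -0.042 [189. 194. 192. 191. 192. 193. 191. 192. 191. 189. 179. 168. 158. 147. 142. 139. 136. 130. 128. 126. 125. 125.]
deck Y -0.041 [209. 215. 215. 218. 221. 224. 218. 211. 204. 197. 187. 177. 166. 153. 142. 137. 133. 129. 126. 125. 125. 126.]
deck Y -0.04 [224. 231. 231. 230. 230. 230. 226. 219. 212. 202. 189. 174. 162. 148. 137. 133. 129. 127. 125. 125. 126. 127.]
deck Y -0.039 [226. 231. 233. 233. 234. 232. 229. 218. 207. 194. 181. 168. 154. 143. 132. 129. 127. 126. 125. 126. 127. 128.]
deck Y -0.038 [227. 225. 224. 220. 220. 222. 226. 215. 198. 184. 169. 156. 146. 136. 129. 125. 125. 126. 126. 127. 128. 128.]
strip Y -0.036 [ 93.  90.  88.  89.  90.  91.  91.  91.  91.  90.  87.  83.  83.  81.  76.  71.  77.  84.  92.  98. 103. 107.]
strip Y -0.034 [106. 104. 103. 102. 102. 102. 103. 104. 101.  94.  89.  82.  77.  74.  71.  71.  76.  89. 106. 121. 139. 146.]
strip Y -0.032 [108. 107. 106. 105. 105. 105. 105. 106. 106. 100.  95.  90.  85.  87.  94. 108. 124. 143. 161. 173. 186. 186.]
strip Y -0.03 [106. 105. 105. 105. 104. 104. 104. 105. 106. 106. 105. 107. 111. 116. 127. 139. 149. 157. 156. 153. 149. 146.]
12.95 [ 0.47822878 -0.1139365   0.15520785] [0.90662458 7.50532191 9.37927763] [ 1.13146177 -0.06275086  0.03755029] 0.018550939110427895
top angle 0.803146872729377 255 202 mean [0.01636799 0.05390988] atan from hinge 0.8303499589010166
side angle 0.7823975488556166 1153 1120 mean [0.02926293 0.06612035] atan from hinge 0.7998359087877348
```

```bash
python3 -c "
from rig import job; print(job.close_job())"
```

```text
the job is handed in; nothing more can be done
None
```

The job is handed in: the mirror was raised to about 0.78 rad (45°) and released. The plate was then slid out until its line measured within about 1 mm of the deck end, lying flat with the knob still held at about 13 s on the clock; no verdict came back.

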